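# Trace the drip-station weld with a probe pen

## Robot

A 7-joint arm with a two-finger parallel gripper is mounted at the origin on the work surface. World frame = base frame: x ahead of the robot, y to its left, z up, the work surface at z = 0. Lengths are in mm, angles in degrees, forces in N, time in s.
With the tool pointing down it reaches from about 400 to 850 mm from the base axis. Payload 4.5 kg.
Tool frame: the origin (TCP) lies midway between the tips of the shut fingers; the grasp point (between the pads) lies bot.grip_depth behind it (bot.grip_depth is the distance from the TCP to the grasp point, in mm); z points along the fingers, y is the line along which they close (so a half turn about z gives the same grasp; the last joint's range is limited). The gripper opens to 88 mm and grips with 3 to 60 N. Pads are 18 mm wide; open, the fingers measure 123 mm over their backs; the gripper's body (75 mm by 187 mm) begins 45 mm behind the grasp point.
Start: joints at [75.619, 39.483, -11.15, 89.685, 9.013, 51.709, -12.324], TCP at [175.632, -599.839, 238.743] pointing down, gripper open.
Joint ranges: [-172.22, 172.22], [-26.19, 119.32], [-84.43, 86.54], [7.71, 146.69], [-57.33, 237.33], [2.42, 119.75], [-152.13, 152.13]. Speed limits (degrees/s): [147.25, 147.25, 180, 180, 180, 180, 180].

## Interface

Orientations are given as a 3x3 rotation matrix whose columns are the frame's x, y, z axes.
In Python, from cell import bot gives the robot as it stands. The module is installed in compiled form; this text tells all that it offers.
- The arm moves only by the tool send_rows, never from a script. Its argument "deltas" is a list of rows, each an object of numbers: "grip": the finger opening in m, from 0 to 0.0881; "dx", "dy", "dz": the shift along the world's x, y, z in m; "yaw": the turn about the world's z in degrees. In form: [{"grip": .., "dx": .., "dy": .., "dz": .., "yaw": ..}, ...]. A call has 1 to 5 rows; each row is the pose to reach, as a shift and turn from the pose commanded when the call began; what a row does not reach only later rows make up. A row lasts 1/8 s, in which the tool goes at most 62.5 mm and 10.7 degrees, less where a joint would pass 70% of its speed; a pose out of reach is approached as far as the arm can. A call with a gripper value outside its range is refused whole. The fingers move at their own pace and stop on an object; "force" is the grip in N (left out, the last holds). Time passes only in rows, so rows that repeat a pose let the fingers close. It gives the time, the measured TCP pose, the force, the opening and the grip force at its end, in the units of the state.
- bot.get_state(): the state, without advancing time (a new reading comes with each control period).
- bot.camera(name): name is "scene" or "top" or "wrist"; returns a dict with "image" (384x512x3 uint8, red, green, blue), "mtx" (3x3 intrinsics, pixels), "world_from_camera" (4x4, takes a point from camera to world coordinates). Camera axes: x right, y up, looking along -z (the intrinsics and any distortion apply to the point x, -y, -z); pixel columns grow to the right and rows downward; lengths in mm; the calibration is good to about 2 mm. A picture is of the moment at which its call begins. There is no depth.
- bot.job_done(): hands the job in; it is judged then, once.
The state is a dict: "time": time; "joint_pos": joint angles; "joint_velocities": joint speeds; "joint_efforts": joint torques, N m; "tool_pos": TCP position; "eef_rot": TCP orientation; "force": force on the tool from outside, world axes, zero at the start; "torque": the same for the moment, N m; "width": finger opening in mm; "grip_force": force on a finger pad.
Only numpy, scipy, OpenCV 4.12 (cv2) and the standard library are available. Lean on these libraries where they do the work, as an engineer would, in place of code of your own. Each camera call takes 0.05 s, during which the arm holds its last target. There are 200 camera calls.

## Task

Take the probe pen out of its stand and check the weld in the corner where the drip station's pan meets its splash guard: starting at the end away from the drain pipe, draw the pen's tip along the whole seam to the drain end, under the nozzle rail, keeping it lightly on the pan floor in the corner all the way, slowly (about 2 cm per second). Then hang the pen back upright in its stand, resting on its collar, and let go; leave the bottles and the other things on the bench where they are.

Things in the scene. Friction and masses are not known exactly. Their poses are not given: they have to be found in the camera images.
- station: Fixed stainless drip station, 250 x 120 mm. Origin on the bench right below the fold of its upright splash guard; x points to the robot, give or take 17 degrees, z up. The guard faces -x, away from the robot; its top is 57 mm above the bench. Its two straight wings meet in the fold and bend 12 degrees each to -x. The seam is the inside corner where the pan floor meets the guard's front face.
- rail (a point): Under-side centre of the station's rigid nozzle rail, at the fold. The rail runs along both wings, 8 to 26 mm in front of the guard face and 56 to 66 mm above the seam points (hose stubs on it up to 82 mm; end brackets 112 mm either side of the fold). The pen gets into the corner only from in front, under the rail, its handle leaning to the station's -x, 30 to 48 degrees from vertical.
- pan: The station's shallow steel pan (origin and axes as the station): rigid floor 215 mm wide (y), 95 mm deep, front lip 96 mm before the fold, 11 mm above the seam points; drain pipe at its +y end. The floor is as high as the seam points (within 1 mm) at seam_0 and falls straight towards the drain by an unmeasured amount, new every time: 3 to 9 mm lower at seam_8. It must be felt.
- pen: Probe pen, rigid, 130 mm long, about 90 g. Origin at the end of its tip, z towards its handle. Steel shank 8 mm in diameter with a ball end (radius 4 mm) up to z 80 mm; black collar 28 mm in diameter, z 80 to 85 mm; black square handle 20 x 20 mm, z 85 to 130 mm (flats along x and y). Starts upright in its stand.
- pen_stand: Grey pen stand fixed to the bench, left or right of the station, base 70 x 70 mm; origin under its centre. Its top plate, 64 x 64 mm, has a square 18 mm through hole, in which the pen hangs by its collar: tip then 15 mm, handle 100 to 145 mm above the bench, flats along the stand's x and y.
- stand_hole (a point): Centre of the hole at the upper face of the stand's top plate, 95 mm above the bench.
- seam_0 (a point): Point on the foot line of the guard's front face: the start of the seam to be traced, at the robot's left (station -y), the end away from the drain pipe; the nine points lie 20 mm apart along y of the station, 35 mm above the bench; the floor's true height there is lower by an unmeasured amount (see pan).
- seam_1 (a point): Point on the foot line of the guard's front face: next point along the seam; the nine points lie 20 mm apart along y of the station, 35 mm above the bench; the floor's true height there is lower by an unmeasured amount (see pan).
- seam_2 (a point): Point on the foot line of the guard's front face: next point along the seam; the nine points lie 20 mm apart along y of the station, 35 mm above the bench; the floor's true height there is lower by an unmeasured amount (see pan).
- seam_3 (a point): Point on the foot line of the guard's front face: next point along the seam; the nine points lie 20 mm apart along y of the station, 35 mm above the bench; the floor's true height there is lower by an unmeasured amount (see pan).
- seam_4 (a point): Point on the foot line of the guard's front face: at the guard's fold; the nine points lie 20 mm apart along y of the station, 35 mm above the bench; the floor's true height there is lower by an unmeasured amount (see pan).
- seam_5 (a point): Point on the foot line of the guard's front face: next point along the seam; the nine points lie 20 mm apart along y of the station, 35 mm above the bench; the floor's true height there is lower by an unmeasured amount (see pan).
- seam_6 (a point): Point on the foot line of the guard's front face: next point along the seam; the nine points lie 20 mm apart along y of the station, 35 mm above the bench; the floor's true height there is lower by an unmeasured amount (see pan).
- seam_7 (a point): Point on the foot line of the guard's front face: next point along the seam; the nine points lie 20 mm apart along y of the station, 35 mm above the bench; the floor's true height there is lower by an unmeasured amount (see pan).
- seam_8 (a point): Point on the foot line of the guard's front face: the end of the seam to be traced, at the drain pipe end (station +y); the nine points lie 20 mm apart along y of the station, 35 mm above the bench; the floor's true height there is lower by an unmeasured amount (see pan).
- bottle_a: Loose green spray bottle with a black top, 42 mm in diameter, 152 mm tall; origin under its centre. Leave alone.
- bottle_b: Loose green spray bottle with a black top, 42 mm in diameter, 152 mm tall; origin under its centre. Leave alone.
- bottle_c: Loose green spray bottle with a black top, 42 mm in diameter, 152 mm tall; origin under its centre. Leave alone.
- bottle_d: Loose green spray bottle with a black top, 42 mm in diameter, 152 mm tall; origin under its centre. Leave alone.
- cap_tub: Loose white open tub of black caps, 80 mm across, 55 mm tall; origin under its centre. It stands on the side where the pen stand is not. Leave alone.
- cap_disc: Loose black cap, 36 mm across, 14 mm tall, on the bench; origin under its centre. Leave alone.
- wood_block: Loose wooden block 40 x 60 x 35 mm on the bench; origin under its centre. Leave alone.
Mind the look-alikes: they are no part of the job. There is more than one size of the pen; the job needs the smaller. Leave any brown look-alike of the pen_stand alone.

How it is judged (in metres and radians):
On the way, in this order (a step that is already met when the one before it is completed fails the run):
1. the pen's tip touches the pan floor in the corner, within 8 mm (horizontally) of seam_0 (contact force between pen and pan above 0.4 N and horizontal distance between pen and seam_0 below 0.008 m), for 0.1 s.
2. the pen's tip touches the pan floor in the corner, within 8 mm (horizontally) of seam_1 (contact force between pen and pan above 0.4 N and horizontal distance between pen and seam_1 below 0.008 m), for 0.1 s.
3. the pen's tip touches the pan floor in the corner, within 8 mm (horizontally) of seam_2 (contact force between pen and pan above 0.4 N and horizontal distance between pen and seam_2 below 0.008 m), for 0.1 s.
4. the pen's tip touches the pan floor in the corner, within 8 mm (horizontally) of seam_3 (contact force between pen and pan above 0.4 N and horizontal distance between pen and seam_3 below 0.008 m), for 0.1 s.
5. the pen's tip touches the pan floor in the corner, within 8 mm (horizontally) of seam_4 (contact force between pen and pan above 0.4 N and horizontal distance between pen and seam_4 below 0.008 m), for 0.1 s.
6. the pen's tip touches the pan floor in the corner, within 8 mm (horizontally) of seam_5 (contact force between pen and pan above 0.4 N and horizontal distance between pen and seam_5 below 0.008 m), for 0.1 s.
7. the pen's tip touches the pan floor in the corner, within 8 mm (horizontally) of seam_6 (contact force between pen and pan above 0.4 N and horizontal distance between pen and seam_6 below 0.008 m), for 0.1 s.
8. the pen's tip touches the pan floor in the corner, within 8 mm (horizontally) of seam_7 (contact force between pen and pan above 0.4 N and horizontal distance between pen and seam_7 below 0.008 m), for 0.1 s.
9. the pen's tip touches the pan floor in the corner, within 8 mm (horizontally) of seam_8 (contact force between pen and pan above 0.4 N and horizontal distance between pen and seam_8 below 0.008 m), for 0.1 s.
At the end, for the whole second after the job is handed in: The pen hangs upright in its stand (tilt under 0.09 rad, tip 11 to 19 mm above the bench, within 10 mm of the hole's centre), at rest and released; every bottle, the tub, the cap and the block within 25 mm of where it started (horizontal distance between pen and stand_hole below 0.01 m and height (world z) of pen between 0.011 and 0.019 m and angle between pen's own z axis and vertical below 0.09 rad and linear speed of pen below 0.01 m/s and distance of each of bottle_a, bottle_b, bottle_c, bottle_d, cap_tub, cap_disc, wood_block from where it was at the start of the episode below 0.025 m); the robot touches nothing.
It fails at once if the pen presses on the station or its pan with more than 20 N (contact force between pen and station above 20 N).
It fails at once if the pen moves faster than 70 mm/s while it touches the pan (contact force between pen and pan above 0.4 N and linear speed of pen above 0.07 m/s).
It fails at once if a bottle, the tub, the cap or the block is moved by more than 40 mm (distance of any of bottle_a, bottle_b, bottle_c, bottle_d, cap_tub, cap_disc, wood_block from where it was at the start of the episode above 0.04 m).
It also fails if it takes over 72 s, if anything falls off the work surface, if the arm or the gripper's body presses on something with over 40 N, if the wrist force passes 120 N, or if a joint passes its speed limit or range.

## Working session

There is one attempt and no reset: what is moved stays moved. The work goes in short steps, Python scripts to look and compute and a tool call to move; the robot and the scene stay as the last step left them, time stands still between calls to the robot, and variables do not carry over. Pictures are saved under pics/ and viewed, at most 10 in all, crops included, and the job is handed in when it is done.

Besides the shell and the picture viewer there is one more tool, called after "Call:" in YAML: its name, and indented under it one key for each argument. send_rows: Moves the arm, as the interface text tells. Its arguments: {"type":"object","properties":{"deltas":{"type":"array"},"force":{"type":"number"}},"required":["deltas"]}

```bash
mkdir -p pics; cat > h.py <<'E'
import numpy as np,cv2
from cell import bot
def snap(n,f):
    c=bot.camera(n); np.savez('pics/'+f+'.npz',**c); cv2.imwrite('pics/'+f+'.png',c['image'][:,:,::-1]); return c
def ld(f): return dict(np.load('pics/'+f+'.npz'))
def ray(c,u,v):
    K=c['mtx'];T=c['world_from_camera']
    d=np.linalg.solve(K,[u,v,1.]);d=T[:3,:3]@(d*[1,-1,-1]);return T[:3,3],d
def hit(c,u,v,z):
    o,d=ray(c,u,v);return o+d*(z-o[2])/d[2]
def proj(c,P):
    T=c['world_from_camera'];p=(np.atleast_2d(P)-T[:3,3])@T[:3,:3];p=p*[1,-1,-1]
    q=p@c['mtx'].T;return q[:,:2]/q[:,2:]
E
python3 - <<'E'
from h import *
for n in ['scene','top','wrist']:
    c=snap(n,n+'0');print(n,c.keys(),c['world_from_camera'].round(2).tolist(),c['mtx'].round(1).tolist())
s=bot.get_state();print(s['force'],s['width'],bot.grip_depth,s['eef_rot'].round(3) if hasattr(s['eef_rot'],'round') else s['eef_rot'])
im=[cv2.imread(f'pics/{n}0.png') for n in ('scene','top')]
cv2.imwrite('pics/top0b.png',cv2.resize(im[1],(800,600),interpolation=cv2.INTER_CUBIC))
E
```

```text
scene dict_keys(['image', 'mtx', 'world_from_camera']) [[-0.24, -0.64, 0.73, 1266.55], [0.97, -0.16, 0.18, 162.29], [0.0, 0.75, 0.66, 717.58], [0.0, 0.0, 0.0, 1.0]] [[410.9, 0.0, 260.6], [0.0, 410.9, 188.7], [0.0, 0.0, 1.0]]
top dict_keys(['image', 'mtx', 'world_from_camera']) [[-0.02, 0.98, -0.17, 427.5], [-1.0, -0.02, -0.02, -13.76], [-0.02, 0.17, 0.98, 925.03], [0.0, 0.0, 0.0, 1.0]] [[366.2, 0.0, 253.3], [0.0, 366.2, 191.9], [0.0, 0.0, 1.0]]
wrist dict_keys(['image', 'mtx', 'world_from_camera']) [[0.28, 0.92, 0.29, 248.69], [-0.96, 0.27, 0.08, -577.12], [-0.0, -0.3, 0.95, 385.02], [0.0, 0.0, 0.0, 1.0]] [[296.7, 0.0, 252.6], [0.0, 296.7, 195.8], [0.0, 0.0, 1.0]]
[-0.50390255 -0.22782124 -0.43712165] 87.96320281591319 18.700000000000003 [[ 0.96   0.281 -0.001]
 [ 0.281 -0.96   0.001]
 [-0.    -0.001 -1.   ]]
```

View pics/top0b.png

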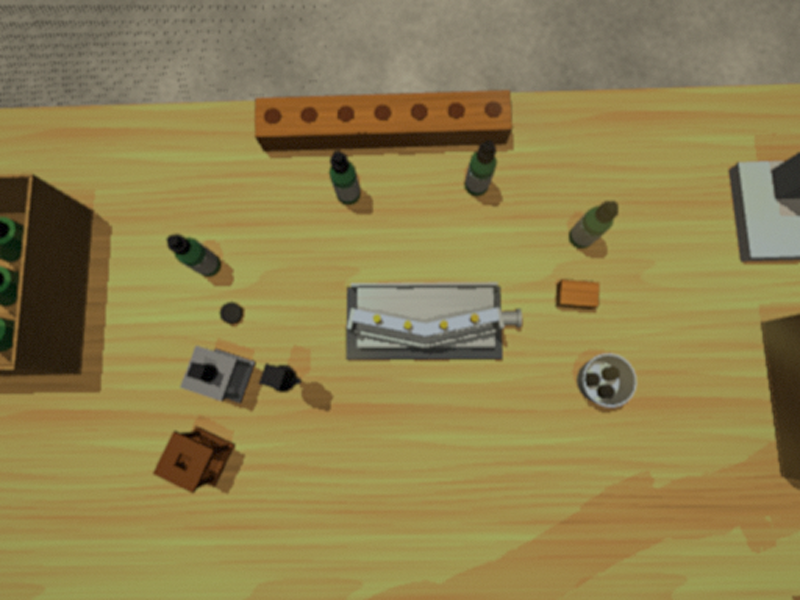

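View pics/scene0.png

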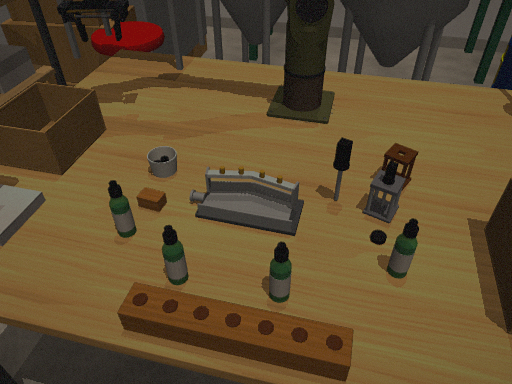

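```bash
python3 - <<'E'
from h import *
c=ld('top0');im=c['image'][:,:,::-1]
a=cv2.resize(im[205:325,90:210],(400,400),interpolation=cv2.INTER_CUBIC) # x3.333
b=cv2.resize(im[175:235,215:335],(800,400),interpolation=cv2.INTER_CUBIC)[:, :800]
a=np.clip(a*1.8,0,255).astype('uint8')
cv2.imwrite('pics/c1.png',np.vstack([np.hstack([a,np.zeros((400,400,3),'uint8')])[:300],cv2.resize(b,(600,300)).repeat(1,0) if 0 else np.hstack([cv2.resize(b,(600,300)),np.zeros((300,200,3),'uint8')])]))
E
```

```text
(no output)
```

View pics/c1.png

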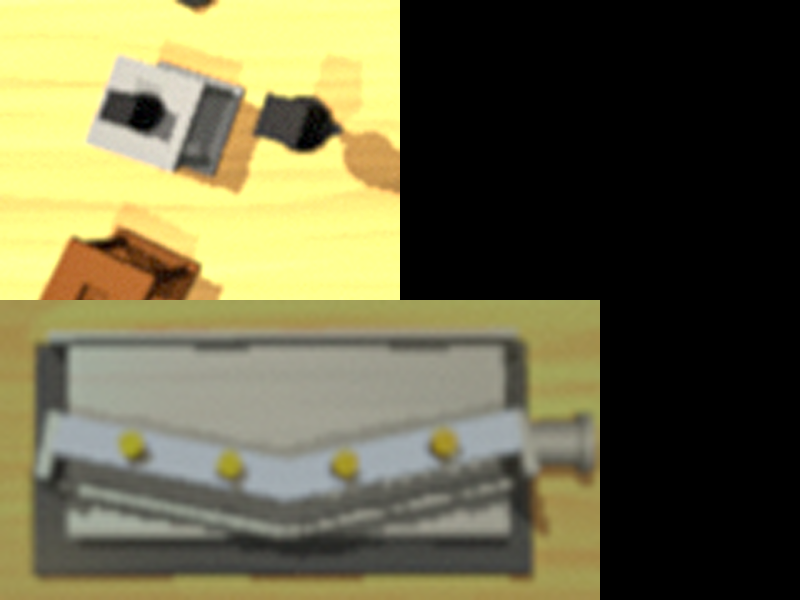

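```bash
python3 - <<'E'
from h import *
c=ld('top0')
A=lambda x,y:(90+x/3.3333-.35,205+y/3.3333-.35)
B=lambda x,y:(215+x/5-.4,175+(y-300)/5-.4)
def H(p,z): r=hit(c,*p,z);print(p,z,r.round(1));return r
print('plate');q=[H(A(*p),95) for p in [(120,57),(207,85),(175,170),(87,143)]]
print(np.mean(q,0),[np.linalg.norm(q[i]-q[i-1]).round(1) for i in range(4)])
print('handle top');H(A(103,108),145)
print('lookalike top');H(A(263,115),170)
print('rail front L,R,fold; back fold; stubs; lip')
for p in [(55,412),(523,408),(285,457),(285,498)]: H(B(*p),101)
for p in [(132,443),(231,463),(345,463),(443,441)]: H(B(*p),117)
for p in [(50,333),(517,333)]: H(B(*p),46)
for p in [(37,575),(530,573),(37,343),(523,340)]: H(B(*p),0)
E
```

```text
plate
(125.65036000360004, 221.75017100171002) 95 [511.6 295.6  95. ]
(151.75062100621008, 230.15025500255004) 95 [491.1 235.   95. ]
(142.15052500525005, 255.65051000510007) 95 [434.4 255.1  95. ]
(115.75026100261003, 247.55042900429007) 95 [453.7 315.8  95. ]
[472.69610616 275.40879593  95.        ] [np.float64(61.4), np.float64(64.0), np.float64(60.2), np.float64(63.7)]
handle top
(120.55030900309004, 237.05032400324004) 145 [474.1 286.7 145. ]
lookalike top
(168.55078900789007, 239.15034500345004) 170 [466.1 177.2 170. ]
rail front L,R,fold; back fold; stubs; lip
(225.6, 197.0) 101 [562.5  65.6 101. ]
(319.20000000000005, 196.2) 101 [ 559.2 -147.4  101. ]
(271.6, 206.0) 101 [539.3 -38.7 101. ]
(271.6, 214.2) 101 [520.6 -38.2 101. ]
(241.0, 203.2) 117 [545.   29.7 117. ]
(260.8, 207.2) 117 [535.  -14.2 117. ]
(283.6, 207.2) 117 [533.8 -64.8 117. ]
(303.20000000000005, 202.79999999999998) 117 [ 542.6 -108.6  117. ]
(224.6, 181.2) 46 [610.8  73.1  46. ]
(318.0, 181.2) 46 [ 605.1 -155.3   46. ]
(222.0, 229.6) 0 [495.9  85.    0. ]
(320.6, 229.2) 0 [ 491.4 -162.9    0. ]
(222.0, 183.2) 0 [615.3  84.4   0. ]
(319.20000000000005, 182.6) 0 [ 610.6 -165.6    0. ]
```

Call:
send_rows:
  deltas:
    - {"dx": 0.3,"dy": 0.3,"dz": 0.02,"yaw": 54.5,"grip": 0.07}
    - {"dx": 0.3,"dy": 0.3,"dz": 0.02,"yaw": 54.5,"grip": 0.07}
    - {"dx": 0.3,"dy": 0.3,"dz": 0.02,"yaw": 54.5,"grip": 0.07}
    - {"dx": 0.3,"dy": 0.3,"dz": 0.02,"yaw": 54.5,"grip": 0.07}
    - {"dx": 0.3,"dy": 0.3,"dz": 0.02,"yaw": 54.5,"grip": 0.07}

```text
time: 0.78
tool_pos: [397.4, -377.7, 253.5]
eef_rot: [[0.336, 0.942, 0.0], [0.942, -0.336, -0.0], [-0.0, 0.0, -1.0]]
force: [0.5, -1.3, -0.0]
width: 70.1
grip_force: 0.0
```

```bash
python3 - <<'E'
from h import *
s=bot.get_state();print(s['time'],s['tool_pos'].round(1),s['eef_rot'].round(3).tolist(),s['joint_pos'].round(0),s['force'],s['width'])
c=ld('top0');f=1.5625
for n,p in dict(la=(270,378),bt=(212,268),cap=(232,318),b2=(347,198),b3=(478,190),b4=(580,243),blk=(578,300),tub=(608,385)).items(): print(n,hit(c,p[0]/f,p[1]/f,0).round(0))
s=ld('scene0');print([hit(s,337,200,0),hit(s,390,215,0)])
E
```

```text
0.775 [ 397.4 -377.7  253.5] [[0.336, 0.942, 0.0], [0.942, -0.336, -0.0], [-0.0, 0.0, -1.0]] [ 54.  34. -26. 102.  19.  49.   0.] [ 0.46134417 -1.26860064 -0.01501014] 70.09814557798289
la [468. 209.   0.]
bt [652. 310.   0.]
cap [567. 274.   0.]
b2 [768.  83.   0.]
b3 [ 776. -139.    0.]
b4 [ 679. -303.    0.]
blk [ 583. -293.    0.]
tub [ 445. -330.    0.]
[array([462.80429304, 168.85893647,   0.        ]), array([486.61584208, 301.93647304,   0.        ])]
```

Call:
send_rows:
  deltas:
    - {"dx": 0.07,"dy": 0.35,"dz": 0.01}
    - {"dx": 0.07,"dy": 0.35,"dz": 0.01}
    - {"dx": 0.07,"dy": 0.35,"dz": 0.01}
    - {"dx": 0.07,"dy": 0.35,"dz": 0.01}
    - {"dx": 0.07,"dy": 0.35,"dz": 0.01}

```text
invalid input at $.deltas[0]: expected keys grip, dx, dy, dz, yaw
```

Call:
send_rows:
  deltas:
    - {"dx": 0.012,"dy": 0.3}
    - {"dx": 0.012,"dy": 0.3}
    - {"dx": 0.012,"dy": 0.3}
    - {"dx": 0.012,"dy": 0.3}
    - {"dx": 0.012,"dy": 0.3}

```text
invalid input at $.deltas[0]: expected keys grip, dx, dy, dz, yaw
```

Call:
send_rows:
  deltas:
    - {"dy": 0.042}
    - {"dy": 0.042}
    - {"dy": 0.042}

```text
invalid input at $.deltas[0]: expected keys grip, dx, dy, dz, yaw
```

```bash
python3 - <<'E'
from h import *
c=snap('wrist','w1')
s=bot.get_state();print(s['time'],s['tool_pos'].round(1),s['eef_rot'].round(3).tolist(),s['joint_pos'].round(0),s['force'],s['width'])
print(proj(c,[[472.7,275.4,145],[472.7,275.4,95]]))
E
```

```text
0.825 [ 405.8 -368.9  254.6] [[0.318, 0.948, 0.008], [0.948, -0.318, 0.005], [0.008, 0.006, -1.0]] [ 54.  34. -27. 102.  19.  49.   0.] [4.54944762 5.31116363 1.26336369] 69.97741949816121
[[ -319.8023686  -2190.62318417]
 [  -99.54366874 -1307.58118488]]
```

View pics/w1.png

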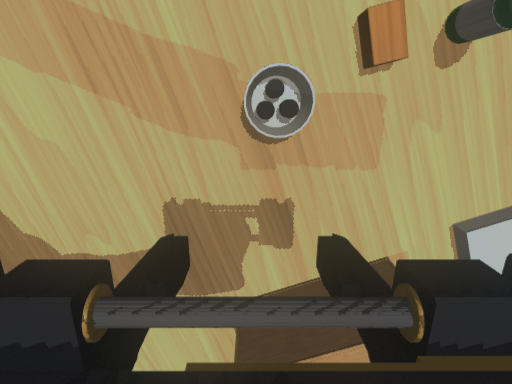

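Call:
send_rows:
  deltas:
    - {"dx": 0.07,"dy": 0.35,"dz": 0.01,"yaw": 0,"grip": 0.07}
    - {"dx": 0.07,"dy": 0.35,"dz": 0.01,"yaw": 0,"grip": 0.07}
    - {"dx": 0.07,"dy": 0.35,"dz": 0.01,"yaw": 0,"grip": 0.07}
    - {"dx": 0.07,"dy": 0.35,"dz": 0.01,"yaw": 0,"grip": 0.07}
    - {"dx": 0.07,"dy": 0.35,"dz": 0.01,"yaw": 0,"grip": 0.07}

```text
time: 1.45
tool_pos: [457.7, -71.2, 262.3]
eef_rot: [[0.343, 0.939, 0.0], [0.939, -0.343, -0.0], [-0.0, 0.0, -1.0]]
force: [1.7, 0.1, -0.4]
width: 69.8
grip_force: 0.0
```

Call:
send_rows:
  deltas:
    - {"dx": 0,"dy": 0.3,"dz": 0,"yaw": 0,"grip": 0.07}
    - {"dx": 0,"dy": 0.3,"dz": 0,"yaw": 0,"grip": 0.07}
    - {"dx": 0,"dy": 0.3,"dz": 0,"yaw": 0,"grip": 0.07}
    - {"dx": 0,"dy": 0.3,"dz": 0,"yaw": 0,"grip": 0.07}
    - {"dx": 0,"dy": 0.3,"dz": 0,"yaw": 0,"grip": 0.07}

```text
time: 2.08
tool_pos: [457.2, 229.8, 262.2]
eef_rot: [[0.34, 0.94, 0.0], [0.94, -0.34, 0.001], [0.001, -0.0, -1.0]]
force: [0.4, -1.0, -0.1]
width: 69.9
grip_force: 0.0
```

```bash
python3 - <<'E'
from h import *
s=bot.get_state();print(s['time'],s['tool_pos'].round(1),s['eef_rot'].round(3).tolist(),s['joint_pos'].round(0),s['force'],s['width'])
E
```

```text
2.075 [457.2 229.8 262.2] [[0.34, 0.94, 0.0], [0.94, -0.34, 0.001], [0.001, -0.0, -1.0]] [-16.  30. -24. 107.  17.  46. -69.] [ 0.39110325 -1.04697607 -0.07841181] 69.856250399394
```

Call:
send_rows:
  deltas:
    - {"dx": 0.015,"dy": 0.045,"dz": 0,"yaw": 0,"grip": 0.06}
    - {"dx": 0.015,"dy": 0.045,"dz": 0,"yaw": 0,"grip": 0.06}
    - {"dx": 0.015,"dy": 0.045,"dz": 0,"yaw": 0,"grip": 0.06}

```text
time: 2.45
tool_pos: [472.4, 270.9, 261.7]
eef_rot: [[0.342, 0.94, -0.001], [0.94, -0.342, -0.002], [-0.002, -0.0, -1.0]]
force: [0.1, -0.1, -0.5]
width: 59.8
grip_force: 0.0
```

```bash
python3 - <<'E'
from h import *
c=snap('wrist','w2')
s=bot.get_state();print(s['time'],s['tool_pos'].round(1),s['force'],s['width'])
print(proj(c,[[472.7,275.4,145],[472.7,275.4,95]]))
E
```

```text
2.5 [472.5 270.3 261.8] [ 1.09537205 -0.66568821  0.47710056] 60.14697867089308
[[252.07707744 186.22013437]
 [252.13330597 173.81068558]]
```

View pics/w2.png

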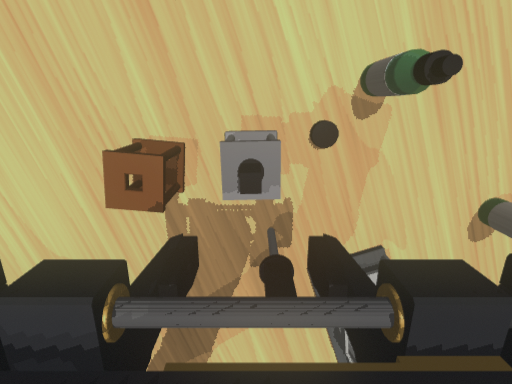

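Call:
send_rows:
  deltas:
    - {"dx": 0.0005,"dy": 0.0075,"dz": -0.03,"yaw": 0,"grip": 0.045}
    - {"dx": 0.0005,"dy": 0.0075,"dz": -0.08,"yaw": 0,"grip": 0.045}
    - {"dx": 0.0005,"dy": 0.0075,"dz": -0.12,"yaw": 0,"grip": 0.045}
    - {"dx": 0.0005,"dy": 0.0075,"dz": -0.145,"yaw": 0,"grip": 0.045}
    - {"dx": 0.0005,"dy": 0.0075,"dz": -0.154,"yaw": 0,"grip": 0.045}

```text
time: 3.12
tool_pos: [472.7, 277.4, 107.0]
eef_rot: [[0.343, 0.939, -0.002], [0.939, -0.343, -0.003], [-0.003, -0.001, -1.0]]
force: [0.4, -0.5, 0.4]
width: 44.8
grip_force: 0.0
```

Call:
send_rows:
  deltas:
    - {"dx": 0,"dy": 0,"dz": 0,"yaw": 0,"grip": 0.045}
    - {"dx": 0,"dy": 0,"dz": 0,"yaw": 0,"grip": 0.0}
    - {"dx": 0,"dy": 0,"dz": 0,"yaw": 0,"grip": 0.0}
    - {"dx": 0,"dy": 0,"dz": 0,"yaw": 0,"grip": 0.0}
    - {"dx": 0,"dy": 0,"dz": 0,"yaw": 0,"grip": 0.0}
  force: 10

```text
time: 3.75
tool_pos: [473.5, 279.9, 108.9]
eef_rot: [[0.341, 0.94, 0.001], [0.94, -0.341, 0.001], [0.001, 0.001, -1.0]]
force: [-0.7, -0.4, 5.7]
width: 19.8
grip_force: 10.0
```

Call:
send_rows:
  deltas:
    - {"dx": 0,"dy": 0,"dz": 0.02,"yaw": 0,"grip": 0.0}
    - {"dx": 0,"dy": 0,"dz": 0.045,"yaw": 0,"grip": 0.0}
    - {"dx": 0,"dy": 0,"dz": 0.065,"yaw": 0,"grip": 0.0}
    - {"dx": 0,"dy": 0,"dz": 0.073,"yaw": 0,"grip": 0.0}
    - {"dx": 0,"dy": 0,"dz": 0.073,"yaw": 0,"grip": 0.0}

```text
time: 4.38
tool_pos: [473.1, 279.6, 181.2]
eef_rot: [[0.342, 0.94, 0.0], [0.94, -0.342, 0.0], [0.0, 0.0, -1.0]]
force: [0.2, -0.1, -1.1]
width: 19.6
grip_force: 10.0
```

```bash
python3 - <<'E'
from h import *
c=snap('scene','s1')
s=bot.get_state();print(s['time'],s['tool_pos'].round(1),s['force'],s['width'])
a=cv2.resize(c['image'][100:250,290:490,::-1],(800,600),interpolation=cv2.INTER_CUBIC)
cv2.imwrite('pics/s1c.png',np.clip(a*1.6,0,255).astype('uint8'))
print(proj(c,[[473.5,278,95],[473.5,278,88],[473.5,278,200]]))
E
```

```text
4.425 [472.9 279.4 180.7] [-0.21144716  0.11094253 -1.34183613] 19.782589711541654
[[387.96627483 180.81869143]
 [387.36305758 183.08255418]
 [397.75415281 144.08497326]]
```

View pics/s1c.png

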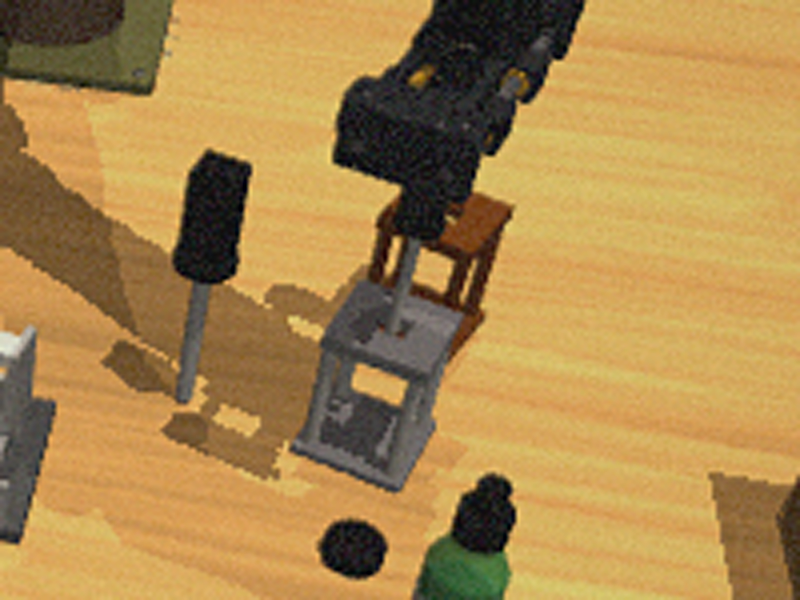

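Call:
send_rows:
  deltas:
    - {"dx": 0.0017,"dy": 0.0047,"dz": 0,"yaw": 0,"grip": 0.0}
    - {"dx": 0.005,"dy": 0.0135,"dz": -0.0003,"yaw": 0,"grip": 0.0}
    - {"dx": 0.0079,"dy": 0.0217,"dz": -0.0009,"yaw": 0,"grip": 0.0}
    - {"dx": 0.011,"dy": 0.03,"dz": -0.0025,"yaw": 0,"grip": 0.0}
    - {"dx": 0.0139,"dy": 0.0384,"dz": -0.0049,"yaw": 0,"grip": 0.0}
  force: 8

```text
time: 5.05
tool_pos: [487.2, 318.7, 176.1]
eef_rot: [[0.341, 0.94, -0.0], [0.94, -0.341, -0.0], [-0.0, -0.0, -1.0]]
force: [-0.5, -0.8, -0.6]
width: 20.0
grip_force: 8.0
```

Call:
send_rows:
  deltas:
    - {"dx": 0.003,"dy": 0.0082,"dz": -0.0032,"yaw": 0,"grip": 0.0}
    - {"dx": 0.0057,"dy": 0.0156,"dz": -0.007,"yaw": 0,"grip": 0.0}
    - {"dx": 0.0084,"dy": 0.023,"dz": -0.0115,"yaw": 0,"grip": 0.0}
    - {"dx": 0.0109,"dy": 0.03,"dz": -0.0168,"yaw": 0,"grip": 0.0}
    - {"dx": 0.0109,"dy": 0.03,"dz": -0.0168,"yaw": 0,"grip": 0.0}

```text
time: 5.68
tool_pos: [497.9, 349.0, 159.0]
eef_rot: [[0.341, 0.94, -0.0], [0.94, -0.341, 0.001], [0.001, -0.0, -1.0]]
force: [-0.6, -0.5, -1.2]
width: 20.0
grip_force: 8.0
```

```bash
python3 - <<'E'
from h import *
c=snap('scene','s2')
s=bot.get_state();print(s['time'],s['tool_pos'].round(1),s['force'],s['width'])
a=cv2.resize(c['image'][100:250,290:490,::-1],(800,600),interpolation=cv2.INTER_CUBIC)
cv2.imwrite('pics/s2c.png',np.clip(a*1.6,0,255).astype('uint8'))
E
```

```text
5.725 [497.9 348.7 159.3] [ 0.23445644  0.07220699 -0.79005902] 20.121914650119923
```

View pics/s2c.png

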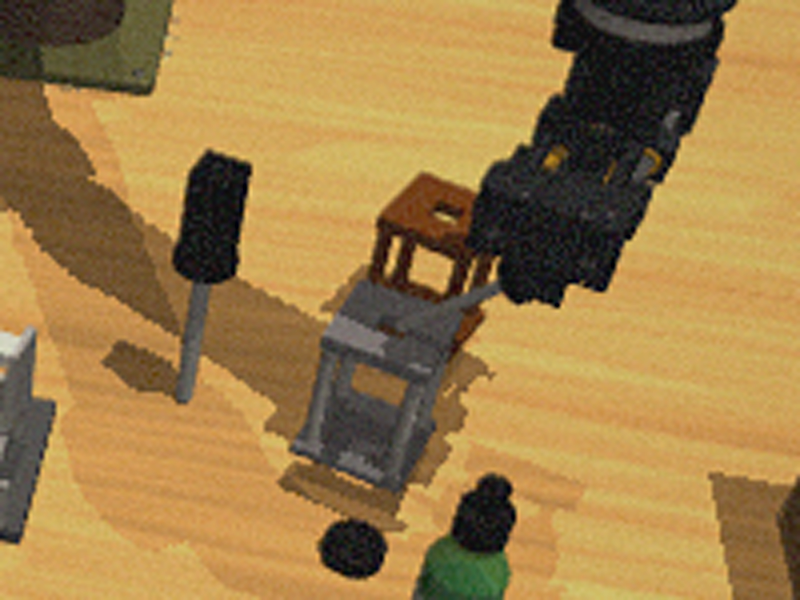

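```bash
python3 - <<'E'
from h import *
c=ld('s2');G=np.array([497.9,348.8,159.2+18.7]);ex=np.array([.341,.94,0]);n=np.array([.94,-.341,0])
def pl(u,v):
    o,d=ray(c,u,v);p=o+d*((G-o)@n)/(d@n);return np.array([(p-G)@ex,p[2]-G[2]])
for a in [((497,288),(405,325)),((490,292),(430,315))]:
    P=[pl(290+x/4-.4,100+y/4-.4) for x,y in a];d=P[0]-P[1];print(P,np.degrees(np.arctan2(*d)))
    for p in P: print(np.degrees(np.arctan2(*(-p))),np.hypot(*p))
E
```

```text
[array([-25.63134417, -33.97501049]), array([-68.68612271, -80.95840736])] 42.50160900285371
37.0315429151225 42.55898426928804
40.311689080483724 106.16989768387657
[array([-28.56475197, -38.14917161]), array([-56.53074363, -67.74003199])] 43.38293103072444
36.824572166778985 47.658203380709274
39.845839110706684 88.2294560218141
```

Call:
send_rows:
  deltas:
    - {"dx": 0,"dy": 0,"dz": 0,"yaw": 0,"grip": 0.0}
    - {"dx": 0,"dy": 0,"dz": 0,"yaw": 0,"grip": 0.0}
    - {"dx": 0,"dy": 0,"dz": 0.03,"yaw": 0,"grip": 0.0}
    - {"dx": 0,"dy": 0,"dz": 0.08,"yaw": 0,"grip": 0.0}
    - {"dx": 0,"dy": 0,"dz": 0.14,"yaw": 0,"grip": 0.0}
  force: 60

```text
time: 6.35
tool_pos: [497.4, 347.4, 300.4]
eef_rot: [[0.341, 0.94, -0.002], [0.94, -0.341, -0.001], [-0.002, -0.001, -1.0]]
force: [0.9, 0.2, -0.4]
width: 19.3
grip_force: 60.0
```

Call:
send_rows:
  deltas:
    - {"dx": 0.03,"dy": -0.05,"dz": 0,"yaw": -10,"grip": 0.0}
    - {"dx": 0.055,"dy": -0.1,"dz": 0,"yaw": -20,"grip": 0.0}
    - {"dx": 0.08,"dy": -0.15,"dz": 0,"yaw": -30,"grip": 0.0}
    - {"dx": 0.105,"dy": -0.2,"dz": 0,"yaw": -40,"grip": 0.0}
    - {"dx": 0.13,"dy": -0.25,"dz": 0,"yaw": -50,"grip": 0.0}

```text
time: 6.98
tool_pos: [628.4, 96.4, 299.9]
eef_rot: [[0.941, 0.337, 0.001], [0.337, -0.941, 0.0], [0.001, -0.0, -1.0]]
force: [2.0, 1.2, -0.7]
width: 19.4
grip_force: 60.0
```

Call:
send_rows:
  deltas:
    - {"dx": 0.015,"dy": -0.035,"dz": 0,"yaw": -10,"grip": 0.0}
    - {"dx": 0.025,"dy": -0.06,"dz": 0,"yaw": -20,"grip": 0.0}
    - {"dx": 0.025,"dy": -0.06,"dz": 0,"yaw": -21,"grip": 0.0}
    - {"dx": 0.025,"dy": -0.06,"dz": 0,"yaw": -21,"grip": 0.0}

```text
time: 7.48
tool_pos: [652.3, 40.1, 299.5]
eef_rot: [[1.0, -0.013, -0.001], [-0.013, -1.0, 0.002], [-0.001, -0.002, -1.0]]
force: [-0.2, 0.4, -1.1]
width: 19.4
grip_force: 60.0
```

Call:
send_rows:
  deltas:
    - {"dx": 0,"dy": 0,"dz": -0.05,"yaw": 0,"grip": 0.0}
    - {"dx": 0,"dy": 0,"dz": -0.1,"yaw": 0,"grip": 0.0}
    - {"dx": 0,"dy": 0,"dz": -0.145,"yaw": 0,"grip": 0.0}
    - {"dx": 0,"dy": 0,"dz": -0.175,"yaw": 0,"grip": 0.0}
    - {"dx": 0,"dy": 0,"dz": -0.175,"yaw": 0,"grip": 0.0}

```text
time: 8.1
tool_pos: [650.5, 40.3, 122.4]
eef_rot: [[1.0, -0.013, -0.006], [-0.013, -1.0, 0.001], [-0.006, -0.001, -1.0]]
force: [1.2, -0.4, -1.2]
width: 19.5
grip_force: 60.0
```

```bash
python3 - <<'E'
from h import *
c=snap('scene','s3');t=snap('top','t3')
s=bot.get_state();p=s['tool_pos'];print(s['time'],p.round(1),s['force'],s['width'])
G=p+[0,0,18.7];ex=np.array([1,-.015,0])
tip=lambda th:G-111.5*(ex*np.sin(th)+np.array([0,0,np.cos(th)]))
th=np.radians(40)
S4=np.array([513,-39.3,35.]);sy=np.array([-.018,-1,0]);sx=np.array([-1,.018,0])
S=[S4+sy*20*(i-4)-sx*abs(20*(i-4))*np.tan(np.radians(12)) for i in range(9)]
print(tip(th),S[0],S[8])
y0,x0=140,180
a=cv2.resize(c['image'][y0:y0+105,x0:x0+140,::-1],(800,600),interpolation=cv2.INTER_CUBIC);k=800/140
a=np.clip(a*1.6,0,255).astype('uint8')
for P,col in [(tip(th),(0,0,255)),(S[0],(0,255,0)),(S[4],(0,255,0)),(S[8],(0,255,0)),(S4+[26,0,56],(255,0,0)),(S4-sx*96+[0,0,11],(255,0,255))]:
    q=(proj(c,P)[0]+.5-[x0,y0])*k;cv2.circle(a,tuple(int(v) for v in q),4,col,1)
cv2.imwrite('pics/s3c.png',a)
E
```

```text
8.2 [653.4  39.7 125.6] [ 0.78949719  0.27615586 -0.204886  ] 19.62307531163513
[581.77472634  40.75904766  58.91421158] [531.44452493  40.39391855  35.        ] [ 528.56452493 -119.60608145   35.        ]
```

View pics/s3c.png

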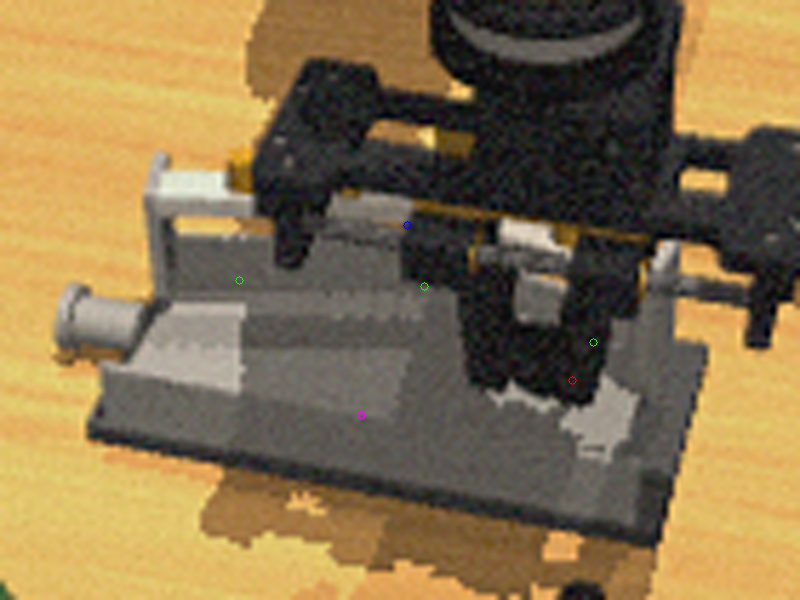

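Call:
send_rows:
  deltas:
    - {"dx": -0.01,"dy": 0,"dz": -0.008,"yaw": 0,"grip": 0.0}
    - {"dx": -0.02,"dy": 0,"dz": -0.014,"yaw": 0,"grip": 0.0}
    - {"dx": -0.03,"dy": 0,"dz": -0.016,"yaw": 0,"grip": 0.0}
    - {"dx": -0.037,"dy": 0,"dz": -0.016,"yaw": 0,"grip": 0.0}
    - {"dx": -0.04,"dy": 0,"dz": -0.016,"yaw": 0,"grip": 0.0}

```text
time: 8.82
tool_pos: [612.7, 38.2, 108.9]
eef_rot: [[1.0, -0.017, 0.0], [-0.017, -1.0, -0.0], [0.0, 0.0, -1.0]]
force: [-0.0, 0.7, -0.7]
width: 19.5
grip_force: 60.0
```

Call:
send_rows:
  deltas:
    - {"dx": -0.001,"dy": 0,"dz": 0,"yaw": 0,"grip": 0.0}
    - {"dx": -0.002,"dy": 0,"dz": 0,"yaw": 0,"grip": 0.0}
    - {"dx": -0.003,"dy": 0,"dz": 0,"yaw": 0,"grip": 0.0}
    - {"dx": -0.004,"dy": 0,"dz": 0,"yaw": 0,"grip": 0.0}
    - {"dx": -0.004,"dy": 0,"dz": 0,"yaw": 0,"grip": 0.0}

```text
time: 9.45
tool_pos: [608.9, 38.1, 108.4]
eef_rot: [[1.0, -0.017, -0.0], [-0.017, -1.0, -0.0], [-0.0, 0.0, -1.0]]
force: [0.9, -0.2, -1.7]
width: 19.4
grip_force: 60.0
```

Call:
send_rows:
  deltas:
    - {"dx": -0.001,"dy": 0.001,"dz": 0,"yaw": 0,"grip": 0.0}
    - {"dx": -0.002,"dy": 0.001,"dz": 0,"yaw": 0,"grip": 0.0}
    - {"dx": -0.002,"dy": 0.001,"dz": 0,"yaw": 0,"grip": 0.0}
    - {"dx": -0.002,"dy": 0.001,"dz": 0,"yaw": 0,"grip": 0.0}

```text
time: 9.95
tool_pos: [607.0, 39.1, 108.5]
eef_rot: [[1.0, -0.017, 0.0], [-0.017, -1.0, -0.0], [0.0, 0.0, -1.0]]
force: [0.3, -0.3, -0.9]
width: 19.3
grip_force: 60.0
```

Call:
send_rows:
  deltas:
    - {"dx": -0.001,"dy": 0,"dz": 0,"yaw": 0,"grip": 0.0}
    - {"dx": -0.002,"dy": 0,"dz": 0,"yaw": 0,"grip": 0.0}
    - {"dx": -0.002,"dy": 0,"dz": 0,"yaw": 0,"grip": 0.0}
    - {"dx": -0.002,"dy": 0,"dz": 0,"yaw": 0,"grip": 0.0}

```text
time: 10.45
tool_pos: [604.9, 39.1, 108.5]
eef_rot: [[1.0, -0.017, 0.0], [-0.017, -1.0, -0.0], [0.0, 0.0, -1.0]]
force: [0.4, -0.1, -1.5]
width: 19.4
grip_force: 60.0
```

Call:
send_rows:
  deltas:
    - {"dx": -0.001,"dy": 0,"dz": 0,"yaw": 0,"grip": 0.0}
    - {"dx": -0.0015,"dy": 0,"dz": 0,"yaw": 0,"grip": 0.0}
    - {"dx": -0.0015,"dy": 0,"dz": 0,"yaw": 0,"grip": 0.0}

```text
time: 10.82
tool_pos: [603.3, 39.1, 108.5]
eef_rot: [[1.0, -0.017, -0.0], [-0.017, -1.0, -0.0], [-0.0, 0.0, -1.0]]
force: [0.1, -0.5, -1.1]
width: 19.2
grip_force: 60.0
```

Call:
send_rows:
  deltas:
    - {"dx": -0.001,"dy": 0,"dz": 0,"yaw": 0,"grip": 0.0}
    - {"dx": -0.0015,"dy": 0,"dz": 0,"yaw": 0,"grip": 0.0}
    - {"dx": -0.0015,"dy": 0,"dz": 0,"yaw": 0,"grip": 0.0}

```text
time: 11.2
tool_pos: [602.5, 39.1, 108.7]
eef_rot: [[1.0, -0.017, 0.001], [-0.017, -1.0, 0.0], [0.001, -0.0, -1.0]]
force: [0.9, -0.4, -0.5]
width: 19.8
grip_force: 60.0
```

Call:
send_rows:
  deltas:
    - {"dx": -0.001,"dy": 0,"dz": 0,"yaw": 0,"grip": 0.0}
    - {"dx": -0.0015,"dy": 0,"dz": 0,"yaw": 0,"grip": 0.0}
    - {"dx": -0.0015,"dy": 0,"dz": 0,"yaw": 0,"grip": 0.0}

```text
time: 11.58
tool_pos: [601.8, 39.1, 109.0]
eef_rot: [[1.0, -0.017, 0.003], [-0.017, -1.0, 0.0], [0.003, -0.0, -1.0]]
force: [5.3, 0.5, 1.3]
width: 19.6
grip_force: 60.0
```

Call:
send_rows:
  deltas:
    - {"dx": 0,"dy": 0,"dz": 0,"yaw": 0,"grip": 0.0}

```text
time: 11.7
tool_pos: [601.8, 39.2, 109.0]
eef_rot: [[1.0, -0.017, 0.003], [-0.017, -1.0, 0.0], [0.003, -0.0, -1.0]]
force: [4.4, -0.2, 2.5]
width: 19.3
grip_force: 60.0
```

Call:
send_rows:
  deltas:
    - {"dx": 0.003,"dy": 0,"dz": 0,"yaw": 0,"grip": 0.0}
    - {"dx": 0.003,"dy": 0,"dz": -0.001,"yaw": 0,"grip": 0.0}
    - {"dx": 0.003,"dy": 0,"dz": -0.002,"yaw": 0,"grip": 0.0}
    - {"dx": 0.003,"dy": 0,"dz": -0.003,"yaw": 0,"grip": 0.0}
    - {"dx": 0.003,"dy": 0,"dz": -0.003,"yaw": 0,"grip": 0.0}

```text
time: 12.32
tool_pos: [602.6, 39.0, 105.1]
eef_rot: [[1.0, -0.017, -0.002], [-0.017, -1.0, -0.0], [-0.002, 0.0, -1.0]]
force: [1.3, -0.0, -1.8]
width: 19.6
grip_force: 60.0
```

Call:
send_rows:
  deltas:
    - {"dx": 0,"dy": 0,"dz": -0.001,"yaw": 0,"grip": 0.0}
    - {"dx": 0,"dy": 0,"dz": -0.0015,"yaw": 0,"grip": 0.0}
    - {"dx": 0,"dy": 0,"dz": -0.0015,"yaw": 0,"grip": 0.0}

```text
time: 12.7
tool_pos: [602.9, 39.1, 103.8]
eef_rot: [[1.0, -0.017, -0.001], [-0.017, -1.0, -0.0], [-0.001, 0.0, -1.0]]
force: [0.8, -0.6, -1.1]
width: 19.6
grip_force: 60.0
```

Call:
send_rows:
  deltas:
    - {"dx": 0,"dy": 0,"dz": -0.001,"yaw": 0,"grip": 0.0}
    - {"dx": 0,"dy": 0,"dz": -0.001,"yaw": 0,"grip": 0.0}

```text
time: 12.95
tool_pos: [603.1, 39.1, 102.8]
eef_rot: [[1.0, -0.017, -0.001], [-0.017, -1.0, -0.0], [-0.001, 0.0, -1.0]]
force: [0.1, 0.2, -1.0]
width: 19.3
grip_force: 60.0
```

Call:
send_rows:
  deltas:
    - {"dx": 0,"dy": 0,"dz": -0.001,"yaw": 0,"grip": 0.0}
    - {"dx": 0,"dy": 0,"dz": -0.001,"yaw": 0,"grip": 0.0}

```text
time: 13.2
tool_pos: [603.2, 39.1, 101.9]
eef_rot: [[1.0, -0.017, -0.0], [-0.017, -1.0, -0.0], [-0.0, 0.0, -1.0]]
force: [0.4, -0.3, -1.8]
width: 19.6
grip_force: 60.0
```

Call:
send_rows:
  deltas:
    - {"dx": 0,"dy": 0,"dz": -0.001,"yaw": 0,"grip": 0.0}
    - {"dx": 0,"dy": 0,"dz": -0.001,"yaw": 0,"grip": 0.0}

```text
time: 13.45
tool_pos: [603.6, 39.1, 101.2]
eef_rot: [[1.0, -0.017, 0.0], [-0.017, -1.0, -0.0], [0.0, 0.0, -1.0]]
force: [0.4, 0.5, 1.8]
width: 19.3
grip_force: 60.0
```

Call:
send_rows:
  deltas:
    - {"dx": 0,"dy": 0,"dz": 0,"yaw": 0,"grip": 0.0}
    - {"dx": -0.0006,"dy": -0.0025,"dz": -0.0001,"yaw": 0,"grip": 0.0}
    - {"dx": -0.0011,"dy": -0.005,"dz": -0.0002,"yaw": 0,"grip": 0.0}
    - {"dx": -0.0017,"dy": -0.0075,"dz": -0.0003,"yaw": 0,"grip": 0.0}
    - {"dx": -0.0023,"dy": -0.01,"dz": -0.0004,"yaw": 0,"grip": 0.0}

```text
time: 14.08
tool_pos: [601.2, 29.1, 100.7]
eef_rot: [[1.0, -0.017, 0.0], [-0.017, -1.0, 0.0], [0.0, -0.0, -1.0]]
force: [0.9, 2.1, 1.8]
width: 19.9
grip_force: 60.0
```

```bash
python3 - <<'E'
from h import *
s=bot.get_state();print(s['time'],s['tool_pos'].round(2),s['force'].round(2),s['torque'].round(3))
E
```

```text
14.075 [601.24  29.14 100.73] [0.88 2.07 1.77] [ 0.463  0.041 -0.099]
```

Call:
send_rows:
  deltas:
    - {"dx": -0.0006,"dy": -0.0025,"dz": -0.0001,"yaw": 0,"grip": 0.0}
    - {"dx": -0.0011,"dy": -0.005,"dz": -0.0002,"yaw": 0,"grip": 0.0}
    - {"dx": -0.0017,"dy": -0.0075,"dz": -0.0003,"yaw": 0,"grip": 0.0}
    - {"dx": -0.0023,"dy": -0.01,"dz": -0.0004,"yaw": 0,"grip": 0.0}
    - {"dx": -0.0029,"dy": -0.0125,"dz": -0.0005,"yaw": 0,"grip": 0.0}

```text
time: 14.7
tool_pos: [598.5, 16.7, 100.2]
eef_rot: [[1.0, -0.017, 0.001], [-0.017, -1.0, 0.0], [0.001, -0.0, -1.0]]
force: [1.2, 2.0, 4.3]
width: 19.4
grip_force: 60.0
```

Call:
send_rows:
  deltas:
    - {"dx": -0.0006,"dy": -0.0025,"dz": 0,"yaw": 0,"grip": 0.0}
    - {"dx": -0.0011,"dy": -0.005,"dz": 0,"yaw": 0,"grip": 0.0}
    - {"dx": -0.0017,"dy": -0.0075,"dz": 0,"yaw": 0,"grip": 0.0}
    - {"dx": -0.0023,"dy": -0.01,"dz": -0.0001,"yaw": 0,"grip": 0.0}
    - {"dx": -0.0029,"dy": -0.0125,"dz": -0.0002,"yaw": 0,"grip": 0.0}

```text
time: 15.32
tool_pos: [595.5, 4.1, 100.0]
eef_rot: [[1.0, -0.017, 0.0], [-0.017, -1.0, 0.0], [0.0, -0.0, -1.0]]
force: [0.7, 2.2, 3.5]
width: 19.3
grip_force: 60.0
```

Call:
send_rows:
  deltas:
    - {"dx": -0.0006,"dy": -0.0025,"dz": 0,"yaw": 0,"grip": 0.0}
    - {"dx": -0.0011,"dy": -0.005,"dz": 0,"yaw": 0,"grip": 0.0}
    - {"dx": -0.0017,"dy": -0.0075,"dz": -0.0001,"yaw": 0,"grip": 0.0}
    - {"dx": -0.0023,"dy": -0.01,"dz": -0.0001,"yaw": 0,"grip": 0.0}
    - {"dx": -0.0029,"dy": -0.0125,"dz": -0.0002,"yaw": 0,"grip": 0.0}

```text
time: 15.95
tool_pos: [592.5, -8.5, 99.8]
eef_rot: [[1.0, -0.017, 0.0], [-0.017, -1.0, -0.0], [0.0, 0.0, -1.0]]
force: [1.5, 3.2, 3.1]
width: 19.6
grip_force: 60.0
```

Call:
send_rows:
  deltas:
    - {"dx": -0.0005,"dy": -0.0025,"dz": 0,"yaw": 0,"grip": 0.0}
    - {"dx": -0.001,"dy": -0.005,"dz": -0.0001,"yaw": 0,"grip": 0.0}
    - {"dx": -0.0015,"dy": -0.0075,"dz": -0.0001,"yaw": 0,"grip": 0.0}
    - {"dx": -0.0021,"dy": -0.01,"dz": -0.0002,"yaw": 0,"grip": 0.0}
    - {"dx": -0.0027,"dy": -0.0125,"dz": -0.0003,"yaw": 0,"grip": 0.0}

```text
time: 16.58
tool_pos: [589.7, -21.0, 99.4]
eef_rot: [[1.0, -0.017, 0.0], [-0.017, -1.0, -0.0], [0.0, 0.0, -1.0]]
force: [1.7, 2.8, 4.2]
width: 19.4
grip_force: 60.0
```

Call:
send_rows:
  deltas:
    - {"dx": -0.0006,"dy": -0.0025,"dz": 0,"yaw": 0,"grip": 0.0}
    - {"dx": -0.0011,"dy": -0.005,"dz": -0.0001,"yaw": 0,"grip": 0.0}
    - {"dx": -0.0017,"dy": -0.0075,"dz": -0.0001,"yaw": 0,"grip": 0.0}
    - {"dx": -0.0023,"dy": -0.01,"dz": -0.0002,"yaw": 0,"grip": 0.0}
    - {"dx": -0.0029,"dy": -0.0125,"dz": -0.0003,"yaw": 0,"grip": 0.0}

```text
time: 17.2
tool_pos: [586.8, -33.5, 99.1]
eef_rot: [[1.0, -0.017, 0.0], [-0.017, -1.0, -0.0], [0.0, 0.0, -1.0]]
force: [1.8, 3.5, 3.0]
width: 19.9
grip_force: 60.0
```

Call:
send_rows:
  deltas:
    - {"dx": -0.0005,"dy": -0.0025,"dz": 0,"yaw": 0,"grip": 0.0}
    - {"dx": -0.001,"dy": -0.005,"dz": -0.0001,"yaw": 0,"grip": 0.0}
    - {"dx": -0.0011,"dy": -0.0075,"dz": -0.0001,"yaw": 0,"grip": 0.0}
    - {"dx": -0.0007,"dy": -0.01,"dz": -0.0002,"yaw": 0,"grip": 0.0}
    - {"dx": -0.0002,"dy": -0.0125,"dz": -0.0003,"yaw": 0,"grip": 0.0}

```text
time: 17.82
tool_pos: [586.5, -45.6, 98.7]
eef_rot: [[1.0, -0.017, -0.0], [-0.017, -1.0, 0.0], [-0.0, -0.0, -1.0]]
force: [1.0, 3.2, 3.6]
width: 19.5
grip_force: 60.1
```

Call:
send_rows:
  deltas:
    - {"dx": 0.0005,"dy": -0.0025,"dz": 0,"yaw": 0,"grip": 0.0}
    - {"dx": 0.001,"dy": -0.005,"dz": -0.0001,"yaw": 0,"grip": 0.0}
    - {"dx": 0.0015,"dy": -0.0075,"dz": -0.0001,"yaw": 0,"grip": 0.0}
    - {"dx": 0.002,"dy": -0.01,"dz": -0.0002,"yaw": 0,"grip": 0.0}
    - {"dx": 0.0025,"dy": -0.0125,"dz": -0.0003,"yaw": 0,"grip": 0.0}

```text
time: 18.45
tool_pos: [589.0, -58.7, 98.5]
eef_rot: [[1.0, -0.017, -0.0], [-0.017, -1.0, -0.0], [-0.0, 0.0, -1.0]]
force: [0.9, 3.4, 4.0]
width: 19.5
grip_force: 60.1
```

Call:
send_rows:
  deltas:
    - {"dx": 0.0005,"dy": -0.0025,"dz": 0,"yaw": 0,"grip": 0.0}
    - {"dx": 0.001,"dy": -0.005,"dz": -0.0001,"yaw": 0,"grip": 0.0}
    - {"dx": 0.0015,"dy": -0.0075,"dz": -0.0001,"yaw": 0,"grip": 0.0}
    - {"dx": 0.0019,"dy": -0.01,"dz": -0.0002,"yaw": 0,"grip": 0.0}
    - {"dx": 0.0024,"dy": -0.0125,"dz": -0.0002,"yaw": 0,"grip": 0.0}

```text
time: 19.08
tool_pos: [591.5, -71.1, 98.3]
eef_rot: [[1.0, -0.017, -0.0], [-0.017, -1.0, -0.0], [-0.0, 0.0, -1.0]]
force: [0.1, 2.9, 2.9]
width: 19.1
grip_force: 60.1
```

Call:
send_rows:
  deltas:
    - {"dx": 0.0005,"dy": -0.0025,"dz": 0,"yaw": 0,"grip": 0.0}
    - {"dx": 0.001,"dy": -0.005,"dz": -0.0001,"yaw": 0,"grip": 0.0}
    - {"dx": 0.0015,"dy": -0.0075,"dz": -0.0001,"yaw": 0,"grip": 0.0}
    - {"dx": 0.0019,"dy": -0.01,"dz": -0.0002,"yaw": 0,"grip": 0.0}
    - {"dx": 0.0024,"dy": -0.0125,"dz": -0.0002,"yaw": 0,"grip": 0.0}

```text
time: 19.7
tool_pos: [593.9, -83.6, 98.1]
eef_rot: [[1.0, -0.017, -0.0], [-0.017, -1.0, -0.0], [-0.0, 0.0, -1.0]]
force: [-0.2, 2.9, 3.3]
width: 19.6
grip_force: 60.0
```

Call:
send_rows:
  deltas:
    - {"dx": 0.0004,"dy": -0.0025,"dz": 0,"yaw": 0,"grip": 0.0}
    - {"dx": 0.0009,"dy": -0.005,"dz": -0.0001,"yaw": 0,"grip": 0.0}
    - {"dx": 0.0014,"dy": -0.0075,"dz": -0.0001,"yaw": 0,"grip": 0.0}
    - {"dx": 0.0018,"dy": -0.01,"dz": -0.0002,"yaw": 0,"grip": 0.0}
    - {"dx": 0.0023,"dy": -0.0125,"dz": -0.0003,"yaw": 0,"grip": 0.0}

```text
time: 20.32
tool_pos: [596.2, -96.0, 97.8]
eef_rot: [[1.0, -0.017, -0.0], [-0.017, -1.0, 0.0], [-0.0, -0.0, -1.0]]
force: [0.4, 2.7, 2.5]
width: 19.4
grip_force: 60.0
```

Call:
send_rows:
  deltas:
    - {"dx": 0.0005,"dy": -0.0025,"dz": 0,"yaw": 0,"grip": 0.0}
    - {"dx": 0.001,"dy": -0.005,"dz": -0.0001,"yaw": 0,"grip": 0.0}
    - {"dx": 0.0015,"dy": -0.0075,"dz": -0.0001,"yaw": 0,"grip": 0.0}
    - {"dx": 0.0019,"dy": -0.01,"dz": -0.0002,"yaw": 0,"grip": 0.0}
    - {"dx": 0.0024,"dy": -0.0125,"dz": -0.0002,"yaw": 0,"grip": 0.0}

```text
time: 20.95
tool_pos: [598.7, -108.5, 97.6]
eef_rot: [[1.0, -0.017, 0.0], [-0.017, -1.0, -0.0], [0.0, 0.0, -1.0]]
force: [0.9, 2.4, 2.9]
width: 19.5
grip_force: 60.0
```

Call:
send_rows:
  deltas:
    - {"dx": 0.0005,"dy": -0.0025,"dz": 0,"yaw": 0,"grip": 0.0}
    - {"dx": 0.001,"dy": -0.005,"dz": -0.0001,"yaw": 0,"grip": 0.0}
    - {"dx": 0.0015,"dy": -0.0075,"dz": -0.0001,"yaw": 0,"grip": 0.0}
    - {"dx": 0.002,"dy": -0.01,"dz": -0.0002,"yaw": 0,"grip": 0.0}
    - {"dx": 0.0024,"dy": -0.0125,"dz": -0.0003,"yaw": 0,"grip": 0.0}

```text
time: 21.58
tool_pos: [601.1, -121.0, 97.3]
eef_rot: [[1.0, -0.017, 0.0], [-0.017, -1.0, 0.0], [0.0, -0.0, -1.0]]
force: [-0.0, 3.3, 2.6]
width: 19.4
grip_force: 60.0
```

Call:
send_rows:
  deltas:
    - {"dx": 0.0004,"dy": -0.0025,"dz": 0,"yaw": 0,"grip": 0.0}
    - {"dx": -0.0006,"dy": -0.003,"dz": 0,"yaw": 0,"grip": 0.0}
    - {"dx": -0.0013,"dy": -0.003,"dz": 0,"yaw": 0,"grip": 0.0}
    - {"dx": -0.002,"dy": -0.003,"dz": 0,"yaw": 0,"grip": 0.0}

```text
time: 22.08
tool_pos: [600.8, -124.2, 98.0]
eef_rot: [[1.0, -0.017, 0.004], [-0.017, -1.0, -0.001], [0.004, 0.001, -1.0]]
force: [4.3, 0.5, 4.7]
width: 19.2
grip_force: 60.0
```

Call:
send_rows:
  deltas:
    - {"dx": 0.003,"dy": 0,"dz": 0.001,"yaw": 0,"grip": 0.0}
    - {"dx": 0.008,"dy": 0,"dz": 0.006,"yaw": 0,"grip": 0.0}
    - {"dx": 0.03,"dy": 0,"dz": 0.015,"yaw": 0,"grip": 0.0}
    - {"dx": 0.05,"dy": 0,"dz": 0.05,"yaw": 0,"grip": 0.0}
    - {"dx": 0.05,"dy": 0,"dz": 0.11,"yaw": 0,"grip": 0.0}

```text
time: 22.7
tool_pos: [647.5, -124.2, 205.6]
eef_rot: [[1.0, -0.017, -0.007], [-0.017, -1.0, -0.0], [-0.007, 0.0, -1.0]]
force: [1.2, -0.3, -1.1]
width: 19.6
grip_force: 60.0
```

Call:
send_rows:
  deltas:
    - {"dx": 0,"dy": 0,"dz": 0.05,"yaw": 0,"grip": 0.0}
    - {"dx": -0.01,"dy": 0.03,"dz": 0.09,"yaw": 5,"grip": 0.0}
    - {"dx": -0.03,"dy": 0.085,"dz": 0.09,"yaw": 15,"grip": 0.0}
    - {"dx": -0.05,"dy": 0.14,"dz": 0.09,"yaw": 25,"grip": 0.0}
    - {"dx": -0.07,"dy": 0.195,"dz": 0.09,"yaw": 35,"grip": 0.0}

```text
time: 23.32
tool_pos: [577.2, 71.4, 296.9]
eef_rot: [[0.826, 0.564, -0.003], [0.564, -0.826, -0.002], [-0.003, 0.0, -1.0]]
force: [0.3, -0.2, -0.2]
width: 19.4
grip_force: 60.0
```

Call:
send_rows:
  deltas:
    - {"dx": -0.02,"dy": 0.055,"dz": 0,"yaw": 10,"grip": 0.0}
    - {"dx": -0.04,"dy": 0.11,"dz": 0,"yaw": 20,"grip": 0.0}
    - {"dx": -0.06,"dy": 0.165,"dz": 0,"yaw": 30,"grip": 0.0}
    - {"dx": -0.075,"dy": 0.22,"dz": 0,"yaw": 36,"grip": 0.0}
    - {"dx": -0.083,"dy": 0.27,"dz": 0,"yaw": 36,"grip": 0.0}

```text
time: 23.95
tool_pos: [494.7, 341.3, 296.7]
eef_rot: [[0.34, 0.94, -0.002], [0.94, -0.34, -0.003], [-0.004, -0.001, -1.0]]
force: [1.2, 0.3, -0.9]
width: 19.5
grip_force: 60.0
```

Call:
send_rows:
  deltas:
    - {"dx": 0,"dy": 0,"dz": 0,"yaw": 0,"grip": 0.0}
    - {"dx": 0,"dy": 0,"dz": 0,"yaw": 0,"grip": 0.0}

```text
time: 24.2
tool_pos: [496.2, 339.0, 296.5]
eef_rot: [[0.342, 0.94, -0.001], [0.94, -0.342, -0.004], [-0.004, 0.001, -1.0]]
force: [0.6, -0.0, -1.2]
width: 19.8
grip_force: 60.0
```

Call:
send_rows:
  deltas:
    - {"dx": 0.0017,"dy": 0.0098,"dz": -0.04,"yaw": 0,"grip": 0.0}
    - {"dx": 0.0017,"dy": 0.0098,"dz": -0.09,"yaw": 0,"grip": 0.0}
    - {"dx": 0.0017,"dy": 0.0098,"dz": -0.117,"yaw": 0,"grip": 0.0}
    - {"dx": 0.0017,"dy": 0.0098,"dz": -0.117,"yaw": 0,"grip": 0.0}
    - {"dx": 0.0017,"dy": 0.0098,"dz": -0.117,"yaw": 0,"grip": 0.0}

```text
time: 24.82
tool_pos: [498.9, 350.2, 181.5]
eef_rot: [[0.343, 0.939, 0.002], [0.939, -0.343, 0.0], [0.001, 0.002, -1.0]]
force: [-0.0, 0.4, -1.1]
width: 19.0
grip_force: 60.0
```

```bash
python3 - <<'E'
from h import *
c=snap('scene','s4');w=snap('wrist','w4')
s=bot.get_state();p=s['tool_pos'];print(s['time'],p.round(1),s['force'])
G=p+[0,0,18.7];ex=np.array([.341,.94,0]);th=np.radians(40)
tip=G-111.5*(ex*np.sin(th)+np.array([0,0,np.cos(th)]));print(tip)
H=np.array([473.2,278.5,95])
def crop(c,x0,y0,W,Hh,k):
    a=np.clip(cv2.resize(c['image'][y0:y0+Hh,x0:x0+W,::-1],(W*k,Hh*k),interpolation=cv2.INTER_CUBIC)*1.6,0,255).astype('uint8')
    for P,col in [(tip,(0,0,255)),(H,(0,255,0))]:
        q=(proj(c,P)[0]+.5-[x0,y0])*k;print(q);cv2.circle(a,tuple(int(v) for v in q),4,col,1)
    return a
a=crop(c,360,130,100,100,4);b=cv2.resize(crop(w,156,130,200,200,2),(400,400))
cv2.imwrite('pics/s4c.png',np.hstack([a,b]))
E
```

```text
24.925 [498.8 351.  182. ] [-0.63264063  0.57895068 -1.42138452]
[474.40214791 283.67150153 115.28699602]
[131.01559992 180.9566349 ]
[114.74091926 205.08709544]
[195.40206224 320.90842964]
[196.60341847 304.12951487]
```

View pics/s4c.png

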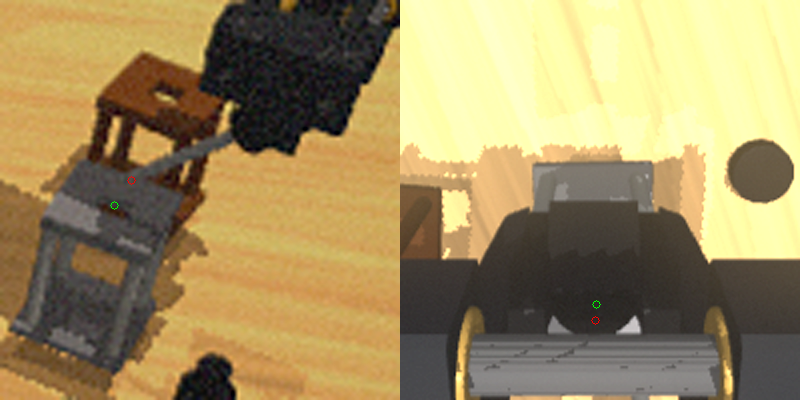

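Call:
send_rows:
  deltas:
    - {"dx": -0.0024,"dy": -0.0066,"dz": 0,"yaw": 0,"grip": 0.0}
    - {"dx": -0.0024,"dy": -0.0066,"dz": -0.01,"yaw": 0,"grip": 0.0}
    - {"dx": -0.0024,"dy": -0.0066,"dz": -0.018,"yaw": 0,"grip": 0.0}
    - {"dx": -0.0024,"dy": -0.0066,"dz": -0.025,"yaw": 0,"grip": 0.0}
    - {"dx": -0.0024,"dy": -0.0066,"dz": -0.025,"yaw": 0,"grip": 0.0}

```text
time: 25.55
tool_pos: [494.9, 344.1, 154.4]
eef_rot: [[0.341, 0.94, -0.001], [0.94, -0.341, -0.001], [-0.001, -0.001, -1.0]]
force: [0.3, -0.0, -1.9]
width: 19.9
grip_force: 60.0
```

```bash
python3 - <<'E'
from h import *
c=snap('scene','s5')
s=bot.get_state();p=s['tool_pos'];print(s['time'],p.round(1),s['force'])
G=p+[0,0,18.7];ex=np.array([.341,.94,0]);th=np.radians(40)
tip=G-111.5*(ex*np.sin(th)+np.array([0,0,np.cos(th)]));print(tip,(tip-[473.2,279.3,95])@ex)
E
```

```text
25.6 [495.1 344.4 154.8] [ 0.5055761  -0.70173304 -1.41355506]
[470.66677743 276.99674851  88.13077392] -3.0288852958841055
```

Call:
send_rows:
  deltas:
    - {"dx": 0,"dy": 0,"dz": 0.001,"yaw": 0,"grip": 0.0}
    - {"dx": -0.0022,"dy": -0.0059,"dz": 0.003,"yaw": 0,"grip": 0.0}
    - {"dx": -0.0043,"dy": -0.0118,"dz": 0.0064,"yaw": 0,"grip": 0.0}
    - {"dx": -0.007,"dy": -0.0192,"dz": 0.0112,"yaw": 0,"grip": 0.0}
    - {"dx": -0.0099,"dy": -0.0272,"dz": 0.0147,"yaw": 0,"grip": 0.0}
  force: 8

```text
time: 26.22
tool_pos: [485.4, 316.6, 170.6]
eef_rot: [[0.342, 0.94, 0.001], [0.94, -0.342, 0.0], [0.0, 0.0, -1.0]]
force: [0.5, 1.8, -0.4]
width: 19.9
grip_force: 8.0
```

Call:
send_rows:
  deltas:
    - {"dx": -0.0029,"dy": -0.008,"dz": 0.003,"yaw": 0,"grip": 0.0}
    - {"dx": -0.006,"dy": -0.0165,"dz": 0.0055,"yaw": 0,"grip": 0.0}
    - {"dx": -0.009,"dy": -0.025,"dz": 0.007,"yaw": 0,"grip": 0.0}
    - {"dx": -0.0122,"dy": -0.0335,"dz": 0.0075,"yaw": 0,"grip": 0.0}
    - {"dx": -0.0154,"dy": -0.0425,"dz": 0.0075,"yaw": 0,"grip": 0.0}

```text
time: 26.85
tool_pos: [469.8, 274.0, 177.5]
eef_rot: [[0.341, 0.94, -0.0], [0.94, -0.341, -0.0], [-0.0, -0.0, -1.0]]
force: [0.3, -0.2, -0.3]
width: 20.0
grip_force: 8.0
```

```bash
python3 - <<'E'
from h import *
c=snap('scene','s6')
s=bot.get_state();p=s['tool_pos'];print(s['time'],p.round(1),s['force'],s['width'])
H=np.array([473.2,279.3,95]);print((p-H)@[.341,.94,0])
a=np.clip(cv2.resize(c['image'][110:250,330:470,::-1],(600,600),interpolation=cv2.INTER_CUBIC)*1.6,0,255).astype('uint8')
cv2.imwrite('pics/s6c.png',a)
E
```

```text
26.9 [469.3 272.2 177.3] [-1.31528717 -0.27748561 -0.89396703] 19.69852624290384
-8.033659164973319
```

View pics/s6c.png

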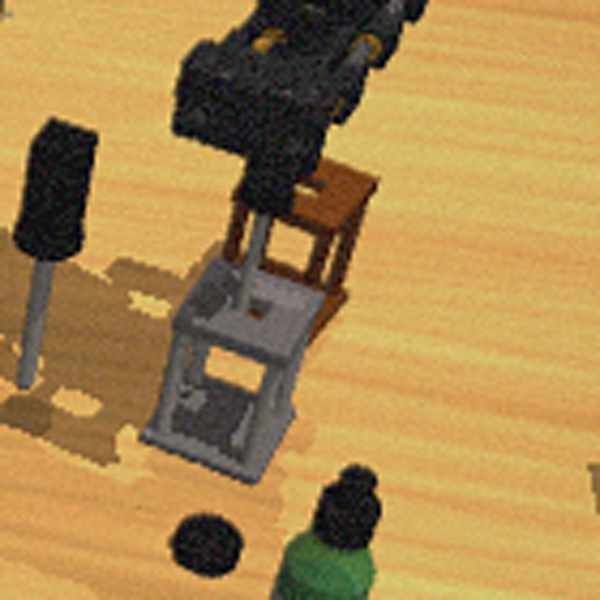

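```bash
python3 - <<'E'
from h import *
c=ld('s6');k=140/600
H=np.array([473.2,279.3,95]);ex=np.array([.341,.94,0]);ey=np.array([.94,-.341,0])
for n,q in dict(end=(243,305),hole=(257,309),p1=(221,258),p2=(326,292),p3=(284,357),p4=(177,320)).items():
    P=hit(c,330+q[0]*k-.4,110+q[1]*k-.4,95)-H;print(n,(P@ex).round(1),(P@ey).round(1))
o=bot.get_state()['tool_pos']+[0,0,18.7];n=ey
for q in [(262,214),(243,300)]:
    a,d=ray(c,330+q[0]*k-.4,110+q[1]*k-.4);p=a+d*((o-a)@n)/(d@n);print(((p-H)@ex).round(1),p[2].round(1))
E
```

```text
end -4.5 2.7
hole 3.2 1.7
p1 -29.9 -30.2
p2 29.8 -33.7
p3 29.3 32.0
p4 -29.8 34.9
-7.8 153.7
-6.0 95.1
```

Call:
send_rows:
  deltas:
    - {"dx": 0.002,"dy": 0.006,"dz": 0,"yaw": 0,"grip": 0.0}
    - {"dx": 0.002,"dy": 0.006,"dz": -0.01,"yaw": 0,"grip": 0.0}
    - {"dx": 0.0023,"dy": 0.0065,"dz": -0.03,"yaw": 0,"grip": 0.0}
    - {"dx": 0.0025,"dy": 0.007,"dz": -0.05,"yaw": 0,"grip": 0.0}
    - {"dx": 0.0025,"dy": 0.007,"dz": -0.062,"yaw": 0,"grip": 0.0}

```text
time: 27.52
tool_pos: [471.9, 281.5, 113.9]
eef_rot: [[0.341, 0.94, -0.001], [0.94, -0.341, -0.001], [-0.001, -0.001, -1.0]]
force: [0.9, 0.3, -1.3]
width: 20.1
grip_force: 8.0
```

Call:
send_rows:
  deltas:
    - {"dx": 0,"dy": 0,"dz": -0.003,"yaw": 0,"grip": 0.0}
    - {"dx": 0,"dy": 0,"dz": -0.005,"yaw": 0,"grip": 0.0}
    - {"dx": 0,"dy": 0,"dz": -0.006,"yaw": 0,"grip": 0.0}
    - {"dx": 0,"dy": 0,"dz": -0.006,"yaw": 0,"grip": 0.0}

```text
time: 28.02
tool_pos: [472.8, 282.0, 110.2]
eef_rot: [[0.341, 0.94, 0.001], [0.94, -0.341, 0.001], [0.001, 0.001, -1.0]]
force: [-0.2, -0.0, 1.8]
width: 20.3
grip_force: 8.0
```

Call:
send_rows:
  deltas:
    - {"dx": 0,"dy": 0,"dz": 0,"yaw": 0,"grip": 0.022}
    - {"dx": 0,"dy": 0,"dz": 0,"yaw": 0,"grip": 0.03}
    - {"dx": 0,"dy": 0,"dz": 0,"yaw": 0,"grip": 0.045}
    - {"dx": 0,"dy": 0,"dz": 0,"yaw": 0,"grip": 0.05}
    - {"dx": 0,"dy": 0,"dz": 0,"yaw": 0,"grip": 0.05}

```text
time: 28.65
tool_pos: [472.5, 281.6, 109.5]
eef_rot: [[0.341, 0.94, 0.0], [0.94, -0.341, -0.0], [-0.0, 0.0, -1.0]]
force: [0.7, 0.6, -0.4]
width: 50.0
grip_force: 0.0
```

Call:
send_rows:
  deltas:
    - {"dx": 0,"dy": 0,"dz": 0.02,"yaw": 0,"grip": 0.05}
    - {"dx": 0,"dy": 0,"dz": 0.06,"yaw": 0,"grip": 0.05}
    - {"dx": 0,"dy": 0,"dz": 0.11,"yaw": 0,"grip": 0.05}
    - {"dx": 0,"dy": 0,"dz": 0.15,"yaw": 0,"grip": 0.05}
    - {"dx": 0,"dy": 0,"dz": 0.15,"yaw": 0,"grip": 0.05}

```text
time: 29.28
tool_pos: [474.0, 283.0, 262.6]
eef_rot: [[0.342, 0.94, 0.006], [0.94, -0.342, 0.004], [0.006, 0.004, -1.0]]
force: [-0.9, -0.1, -0.4]
width: 50.1
grip_force: 0.0
```

```bash
python3 - <<'E'
from h import *
c=snap('wrist','w7');t=snap('top','t7');s=snap('scene','s7')
st=bot.get_state();print(st['time'],st['tool_pos'].round(1),st['force'],st['width'])
def dark(c,x0,x1,y0,y1,thr):
    m=c['image'][y0:y1,x0:x1].max(2)<thr;n,l,S,C=cv2.connectedComponentsWithStats(m.astype('uint8'))
    return [(S[i][4],(C[i]+[x0,y0]).round(1).tolist(),(S[i][:4]+[x0,y0,0,0]).tolist()) for i in range(1,n) if S[i][4]>15]
for k in ('scene0','s7'): print(k,dark(ld(k),375,405,150,190,40))
for k in ('w2','w7'): print(k,dark(ld(k),215,290,135,205,45))
a,b=ld('top0')['image'].astype(int),t['image'].astype(int)
print('scene patch diff',np.abs(ld('scene0')['image'][150:220,360:410].astype(int)-s['image'][150:220,360:410]).max(2).__gt__(60).sum())
E
```

```text
29.425 [472.  280.9 258.6] [-0.25395615 -0.2728879  -0.22519737] 50.24663164311759
scene0 [(np.int32(336), [390.7, 170.3], [382, 155, 23, 30])]
s7 [(np.int32(336), [391.8, 170.4], [382, 154, 23, 31])]
w2 []
w7 []
scene patch diff 41
```

Call:
send_rows:
  deltas:
    - {"dx": 0,"dy": 0,"dz": 0.02,"yaw": 0,"grip": 0.05}
    - {"dx": 0,"dy": 0,"dz": 0.02,"yaw": 0,"grip": 0.05}
    - {"dx": 0,"dy": 0,"dz": 0.02,"yaw": 0,"grip": 0.05}
    - {"dx": 0,"dy": 0,"dz": 0.02,"yaw": 0,"grip": 0.05}

```text
time: 29.92
tool_pos: [472.1, 281.2, 278.4]
eef_rot: [[0.341, 0.94, -0.002], [0.94, -0.341, -0.001], [-0.002, -0.001, -1.0]]
force: [1.1, 0.1, 0.4]
width: 50.0
grip_force: 0.0
```

```bash
python3 -c "
from cell import bot
print(bot.job_done())"
```

```text
the job is handed in; nothing more can be done
None
```

I traced the weld seam from seam_0 to seam_8 at about 2 cm/s with light floor contact at every force reading, hung the pen back in its stand, let go and handed the job in at about 30 s; no verdict came back, and the final pen position was checked by comparing camera images rather than looking at a picture.

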